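Load the heat block into the dry-block heater

ROBOT

A 6-joint arm with a two-finger parallel gripper is mounted at the origin on a cart in front of the work surface, level with it; the furniture and walls round the work are solid. World frame = base frame: x ahead of the robot, y to its left, z up, the work surface at z = 0. Lengths are in m, angles in rad, forces in N, time in s.
With the tool pointing down it reaches from about 0.35 to 0.975 m from the base axis. Payload 4.9 kg.
Tool frame: the origin (TCP) lies midway between the tips of the shut fingers; the grasp point (between the pads) lies 19 mm behind it; z points along the fingers, y is the line along which they close (so a half turn about z gives the same grasp; the last joint's range is limited). The gripper opens to 85 mm and grips with 20 to 120 N. Pads are 22 mm wide; open, the fingers measure 114 mm over their backs; the gripper's body (76 mm by 85 mm) begins 54 mm behind the grasp point. The pads swing forward as they close: fully open they stand 13 mm farther back than shut.
Start: joints at [1.082, 0.053, 1.613, -0, 1.476, -0.119], TCP at [0.226, 0.583, 0.231] pointing down, gripper open.
Joint ranges: [-3.01, 3.01], [-1.01, 2.22], [0.06, 2.58], [-1.02, 4.17], [0.09, 2.62], [-3.14, 3.14]. Speed limits (rad/s): [2.57, 2.57, 3.14, 3.14, 3.14, 3.14].

INTERFACE

Orientations are given as a unit quaternion [w, x, y, z].
In Python, from plant import * gives the robot as it stands.
- The arm moves only by the tool jog_arm, never from a script. Its argument "targets" is a list of rows, each a list of 3 entries, a list of its own where there are three numbers: the shift along the tool's x, y, z in units of 25 mm (1.0 is 25 mm), then the turn, a rotation vector about the tool's x, y, z in units of 8 degrees (1.0 is 8 degrees), then the opening in per cent of the stroke, from 0 (shut) to 100 (fully open). A call has 1 to 8 rows; each row is the pose to reach, as a shift and turn from the pose commanded when the call began, along the tool's axes at that moment; what a row does not reach only later rows make up. A row lasts 1/8 s, in which the tool goes at most 62.5 mm and 10.7 degrees, less where a joint would pass 70% of its speed; a pose out of reach is approached as far as the arm can. A call with a gripper value outside its range is refused whole. The fingers move at their own pace and stop on an object; the grip force is fixed at half the most. Time passes only in rows, so rows that repeat a pose let the fingers close. It gives the time, the measured TCP pose, the force, the opening and the grip force at its end, in the units of the state.
- state(): the state, without advancing time (a new reading comes with each control period).
- grab_frame(name): name is "side" or "top"; returns (picture, depth): 400x640x3 uint8, red, green, blue; 400x640 float32, m along the optical axis (not along the pixel's ray), 0 where there is no reading.
- camera_params(name): a dict with "fovy" (degrees; the focal length in pixels is half the picture's height over the tangent of half this angle, whatever the lens; pixels are square), "cx", "cy" (the principal point, pixels), "dist" ([k1, k2, p1, p2, k3] as OpenCV has them; the pictures are not rectified), "rvec" (rotation vector, rad) and "tvec" (3), from world to camera coordinates, as OpenCV has them. Camera axes: x right, y down, z forward; pixel columns grow to the right and rows downward; lengths in m; the calibration is good to about 2 mm. A picture is of the moment at which its call begins. camera_params takes no time and is no camera call.
- job_done(): hands the job in; it is judged then, once.
The state is a dict: "time": time; "joint_pos": joint angles; "joint_vel": joint speeds; "joint_efforts": joint torques, N m; "tool_pos": TCP position; "tool_rot": TCP orientation; "contact_force": force on the tool from outside, world axes, zero at the start; "ft_torque": the same for the moment, N m; "gripper_width": opening from 0.0 (shut) to 1.0 (fully open); "grasp_force": force on a finger pad.
Only numpy, scipy, OpenCV 4.12 (cv2) and the standard library are available. Lean on these libraries where they do the work, as an engineer would, in place of code of your own. Each camera call takes 0.05 s, during which the arm holds its last target. There are 200 camera calls.

TASK

Load the upright aluminium heat block into the dry-block heater: slide it, still standing, up against the step of the heater's loading deck, then push its upper part so that it tips over the step's edge and lies on the deck with its wells facing up. Push it along the deck fully home against the back of the chamber, then push the door shut until its catch holds it. Do not lift the block, and leave the bottle and the jars beside the heater where they stand.

Things in the scene. Friction and masses are not known exactly. Their poses are not given: they have to be found in the camera images.
- block_center (a point): Centre of the heat block: bare aluminium, 0.5 to 1 kg, 72 (x) by 84 (y) by 110 (z) mm, 12 round dark wells on its -x face. It starts standing on end on the table, z up, wells to the robot, 25 to 45 mm short of the step and up to 8 degrees off square. Tipped, its x axis points down. Pushed below 40 mm it slides upright; pushed near its top with its foot at the step it tips, falls after 40 degrees.
- step_edge (a point): Middle of the top front edge of the loading deck of the heater (fixed white box with a steel deck 140 mm wide towards the robot), 15 mm above the table: the upright face below it is the step. Its x axis points level along the deck into the chamber, y left along the edge, z up. A block just tipped has its near end 15 mm before this edge; its centre is then 51 mm above the table, as on all the deck.
- hood_front (a point): Middle of the lower front edge of the chamber's hood, 118 mm along x and 87 mm above step_edge (axes as there). The hood's top is 40 mm higher. Side walls begin below it; chamber 116 mm wide. A block that is home has its near end flush with this plane, so an upright gripper meets the hood first: lean the tool back towards the robot, and push high to clear the open door beside the deck.
- back_stop (a point): Middle of the chamber's back wall, on the deck, 228 mm along x from step_edge (axes as there). The block is home when its far end touches this wall (block centre 55 mm before it).
- door_hinge (a point): Middle of the door's vertical hinge line at the left front corner of the chamber: 111 mm in x and +66 mm in y from step_edge (in its axes), 58 mm above the table; axes as step_edge.
- heater_door (a joint): Door angle, rad: 0 shut, 1.57 square to the front along the deck's left edge, up to 2.1 farther out left. Grey framed window reaching 132 mm from the hinge line, 18 to 99 mm above the table, 10 mm thick, hinge line in mid-thickness. It starts open and stays where left. A ball catch resists from 0.08 rad with up to 5 N at the free edge, and below 0.025 rad pulls the door shut and holds it.
- door_face (a point): A point on the door's outer face, half-way up, 100 mm from the hinge line. Its x axis points into the door, at right angles to the face (the way to push), its y axis towards the hinge, z up.
- lidded_jar: Bystander: white jar with black screw lid, 64 mm across, 115 mm tall; origin at the centre of its foot. To the right of the heater.
- tall_bottle: Bystander: slim white bottle with black cap, 50 mm across, 158 mm tall; origin at the centre of its foot. To the right, farther back.
- small_jar: Bystander: small teal jar with white lid, 52 mm across, 80 mm tall; origin at the centre of its foot. To the left of the heater, at the back.

How it is judged:
By the outcome, as a careful person would: the job done as asked, in the order asked, and still so for the second after the job is handed in, with the robot touching nothing.
It also fails if it takes over 72 s, if anything falls off the work surface, if the arm or the gripper's body presses on something with over 40 N, if the wrist force passes 120 N, or if a joint passes its speed limit or range.

## Working session

There is one attempt and no reset: what is moved stays moved. The work goes in short steps, Python scripts to look and compute and a tool call to move; the robot and the scene stay as the last step left them, time stands still between calls to the robot, and variables do not carry over. Pictures are saved under pics/ and viewed, at most 10 in all, crops included, and the job is handed in when it is done.

Besides the shell and the picture viewer there is one more tool, called after "Emit:" as name(argument=value, ...), one argument or row to a line, values as JSON. jog_arm: Moves the arm, as the interface text tells. Its arguments: {"type":"object","properties":{"targets":{"type":"array"}},"required":["targets"]}

```bash
mkdir -p pics; ls; cat > h.py <<'E'
from plant import *
import numpy as np, cv2
from scipy.spatial.transform import Rotation as R
def cam(n):
    p=camera_params(n); f=200/np.tan(np.radians(p["fovy"])/2)
    K=np.array([[f,0,p["cx"]],[0,f,p["cy"]],[0,0,1]]); Rm=cv2.Rodrigues(np.array(p["rvec"],float))[0]
    return K,np.array(p["dist"],float),Rm,np.array(p["tvec"],float)
def ray(n,uv):
    K,d,Rm,t=cam(n); q=cv2.undistortPoints(np.array(uv,float).reshape(-1,1,2),K,d).reshape(-1,2)
    return -Rm.T@t,(np.c_[q,np.ones(len(q))]@Rm)
def plane(n,uv,z):
    c,r=ray(n,uv); return c+r*((z-c[2])/r[:,2])[:,None]
def cloud(n,depth):
    v,u=np.mgrid[0:400,0:640]; c,r=ray(n,np.stack([u.ravel(),v.ravel()],1))
    P=c+r*depth.ravel()[:,None]; P[depth.ravel()==0]=np.nan; return P.reshape(400,640,3)
E
python3 - <<'E'
from h import *
for n in("side","top"):
    im,d=grab_frame(n); cv2.imwrite(f"pics/{n}0.png",im[:,:,::-1]); np.savez(f"{n}0.npz",im=im,d=d)
    K,_,Rm,t=cam(n); print(n,-Rm.T@t,Rm[2],K[0,0],_)
s=state(); print(s["tool_pos"],s["tool_rot"],s["time"])
E
```

```text
pics
side [ 0.0066271  -0.00089674  0.67641926] [ 0.72749841  0.09838524 -0.67901871] 382.57400913244095 [-0.07687637  0.          0.          0.          0.        ]
top [0.49004537 0.06721043 1.09599216] [ 0.13948942  0.01391831 -0.99012574] 408.5177893899403 [-0.05666322  0.          0.          0.          0.        ]
[0.2256292  0.58224128 0.23016   ] [-2.74642985e-04  1.83847787e-01  9.82954264e-01 -9.11122088e-04] 0.1
```

View pics/side0.png

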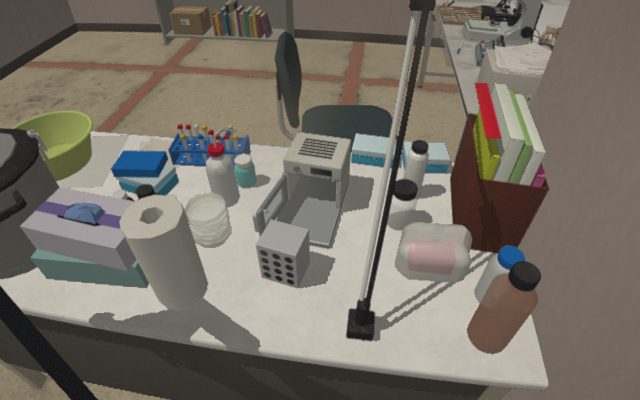

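View pics/top0.png

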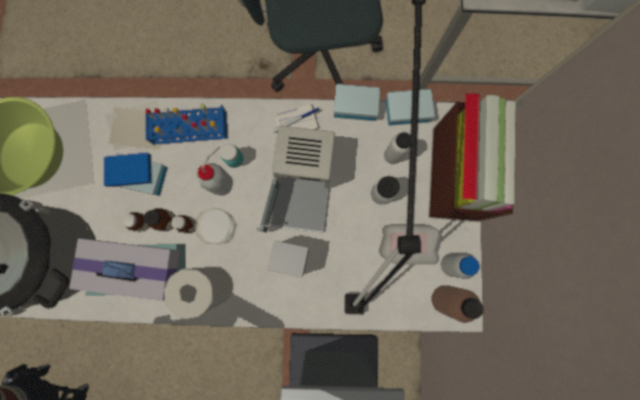

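The side view shows the block at (284,253), the deck at about (310,220), the hood at (318,155) and the open door at (272,203). The lamp pole stands to the right, with its foot at (361,325). In the top view the block top is at (289,257), the deck at (303,205), the hood at (304,150) and the door at (270,205).

```bash
python3 - <<'E'
from h import *
def rect(P,m,lab):
    n,l,st,c=cv2.connectedComponentsWithStats(m.astype(np.uint8))
    for i in range(1,n):
        if st[i,4]<60: continue
        q=P[l==i]; r=cv2.minAreaRect((q[:,:2]*1000).astype(np.float32))
        print(lab,st[i],"px",c[i].round(),"ctr",np.round(r[0],1),"size",np.round(r[1],1),"ang",round(r[2],1),"z",np.nanmedian(q[:,2]).round(4))
for n in("top","side"):
    f=np.load(n+"0.npz");P=cloud(n,f["d"]); z=P[:,:,2]
    roi=(P[:,:,0]>.3)&(P[:,:,0]<.95)&(P[:,:,1]>-.2)&(P[:,:,1]<.25)
    rect(P,roi&(abs(z-.11)<.008),n+" z110")
    rect(P,roi&(abs(z-.142)<.008),n+" z142")
    rect(P,roi&(abs(z-.015)<.006),n+" z15")
    rect(P,roi&(abs(z-.097)<.008),n+" z99")
    print(n,"table z",np.nanmedian(z[roi&(abs(z)<.008)]))
E
python3 - <<'E'
import cv2
a=cv2.imread('pics/top0.png')[110:290,220:400]; b=cv2.imread('pics/side0.png')[120:300,230:410]
cv2.imwrite('pics/crop.png',cv2.resize(cv2.hconcat([a,b]),None,fx=2.2,fy=2.2,interpolation=2))
E
```

```text
top z110 [377 176  23  22 366] px [388. 187.] ctr [661.8 -98.1] size [52.8 51.7] ang 89.8 z 0.1153
top z110 [389 225  18  27 188] px [397. 235.] ctr [ 537.5 -118.6] size [28.  72.7] ang 64.0 z 0.1061
top z110 [411 225  21  38 463] px [424. 243.] ctr [ 525.3 -177.1] size [45.6 89.4] ang 90.0 z 0.1108
top z110 [ 268  241   40   36 1069] px [288. 259.] ctr [482.5 142.2] size [84.1 72.3] ang 79.3 z 0.1104
top z142 [ 272  126   63   54 2818] px [303. 152.] ctr [737.1 110.7] size [140.6 121.2] ang 84.2 z 0.1427
top z142 [393 135  17  17  69] px [399. 146.] ctr [ 761.1 -121.2] size [44.8 24. ] ang 44.5 z 0.1379
top z15 [272 103  47  29 711] px [297. 117.] ctr [868.9 141.7] size [ 74.1 131.2] ang 6.5 z 0.0135
top z15 [ 271  177   58   56 2503] px [300. 205.] ctr [626.8 121.4] size [140.1 134.9] ang 84.4 z 0.0155
top z99 [259 176  19  56 264] px [268. 205.] ctr [615.9 191.9] size [ 20.2 140.3] ang 77.4 z 0.0989
top z99 [382 224  25  34 300] px [391. 239.] ctr [ 539.7 -106.5] size [35.5 95.7] ang 60.5 z 0.0995
top z99 [406 256  25   9 128] px [418. 261.] ctr [ 485.2 -172.1] size [19.4 55.6] an
[... 1318 characters left out ...]
174.] ctr [724.7  42.3] size [ 24.4 120.8] ang 72.1 z 0.0987
side z99 [406 163  20  11 100] px [415. 169.] ctr [ 752.1 -124.9] size [47.3 21.3] ang 77.1 z 0.097
side z99 [256 171  35  45 318] px [272. 194.] ctr [620.2 191.6] size [ 20.3 150.5] ang 78.9 z 0.0982
side z99 [393 191  24  12 121] px [403. 198.] ctr [645.  -98.9] size [51.3 22.4] ang 89.4 z 0.0973
side z99 [400 222  60  44 941] px [425. 250.] ctr [ 502.5 -134.1] size [130.5  71.3] ang 45.3 z 0.0982
side z99 [256 232  53  30 277] px [283. 252.] ctr [457.6 130.1] size [ 52.7 107.2] ang 28.1 z 0.0971
side z99 [357 292  14  18 120] px [363. 302.] ctr [368.8 -25.6] size [22.7 23.8] ang 77.4 z 0.0916
side table z -0.00017100477901499378
```

View pics/crop.png

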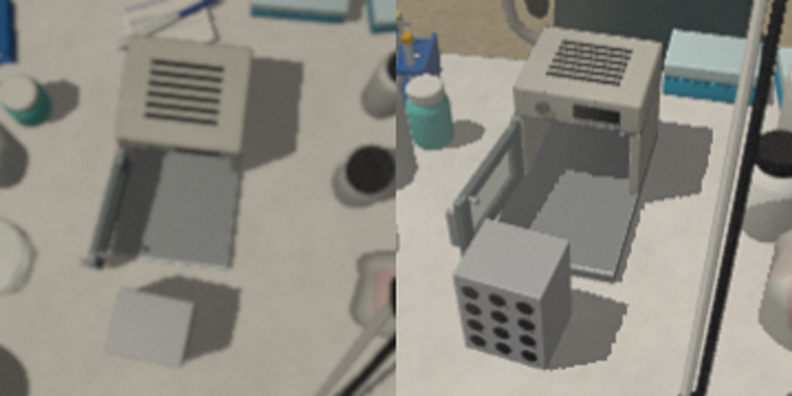

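The crop shows the block squarish with 12 wells towards the robot, and the door open slightly past square.

From the depth data:

| Quantity | Value |
|---|---|
| Heater yaw | about -5.75° |
| step_edge | about (0.559, 0.128) |
| Block centre | (0.482, 0.142) |
| Block yaw | about -10.8° |
| Gap to the step | about 42 mm |
| Door angle | about 1.68 rad |

The block size (84×72) and the heights (110, 142, 15 mm) match what was given. Next I check for obstacles on the way.

```bash
python3 - <<'E'
from h import *
Ps=[cloud(n,np.load(n+"0.npz")["d"]).reshape(-1,3) for n in("top","side")]
P=np.vstack(Ps);P=P[~np.isnan(P).any(1)]
print("max height mm, rows x from .20, cols y .60 -> -.20 step .04")
for x in np.arange(.16,.84,.04):
    print("%.2f"%x,*["%4d"%(1000*max([0,*P[(abs(P[:,0]-x)<.02)&(abs(P[:,1]-y)<.02)&(P[:,2]<1)][:,2]])) for y in np.arange(.60,-.21,-.04)])
E
```

```text
max height mm, rows x from .20, cols y .60 -> -.20 step .04
0.16    0    0    0    0    0    0    0    0    0    0    0    5    5    5    5    5    5    5    5    3    0
0.20    0  348  343    0    0    0    0    0    0    0    0    0    0    0    0    0    0    0    0    0    0
0.24  406  441  472    0    0    0    0    0    0    0    0    0    0    0    0    0    0    0    0    0    0
0.28  427  483  496    0    0    0    0    0    0    0    0    0    0    0    0    0    0    0    0    0    0
0.32    5    6    5    6    4    5    5    6    5    5    6    6    4    5    5    5    6    5    6    7    5
0.36   76   75   54  114  145  220  223  222  214    7    5    5    5    5    7  105  160    5    6    5    5
0.40  150  149  150  150  149  222  221  222  221    6    6    5    5    6    5  146  296    5    6    7    6
0.44  151  170  179  167  150  222  224  222  221    5  113  115  113    5    5    6  429    5    4    5    6
0.48  150  163  168  163  149  148    7    6    7    7  115  116  115  112    6    5  556  556  109  113  115
0.52  148  149  150  149  148    5   97   96   94    6  111  115  116  113    7    5  561  560  111  116  116
0.56    6   94  108  113  101  101   97   96   95   86  102   20   20   21   18    7  570   93  113  114  120
0.60    4   93  104  110   79   77   95   95   96    6  103   21   22   20   22    7  582    7    5    6  297
0.64   90   87   61    6    6    5  156  163    5    7  104   20   21   20   22    5  592  119  120    7  299
0.68   93   92   92   61    6    5  170  199    6    6  144  147  146  147  146    6  603  119  120    6  296
0.72   92   92   91   60    7    5  128  199   86    6  143  146  146  147  147    7  612    7  122    6    6
0.76   58   89   90    6    6    5    5   86   84    5    4  146  148  148  146    5  623    6  163  160    6
0.80   14   12   67  102  102  101  104   63    5    7    5  146  147  146  146    7  635  627  163  159    5
```

```bash
cat >> h.py <<'E'
S=np.array([.559,.1282,0.]); a=np.radians(-5.75); H=R.from_euler("z",a).as_matrix()
def pose():
    s=state(); q=s["tool_rot"]; return np.array(s["tool_pos"]),R.from_quat([q[1],q[2],q[3],q[0]]).as_matrix(),s
def to(*goals):
    """goals: (hx,hy,z in mm, lean deg[, yaw deg about z]) in heater axes -> jog units"""
    p,T,s=pose(); h=H.T@(p-S)
    print("now h",(h*1000).round(1),"t",s["time"],"F(h)",(H.T@np.array(s["contact_force"])).round(1),"zdir",(H.T@T[:,2]).round(2))
    for g in goals:
        L=np.radians(g[3]); G=np.array([[-np.cos(L),0,np.sin(L)],[0,1,0],[-np.sin(L),0,-np.cos(L)]])
        if len(g)>4: G=R.from_euler("z",g[4],degrees=True).as_matrix()@G
        G=H@G; w=S+H@(np.array(g[:3])/1000)
        print(g,(T.T@(w-p)/.025).round(2).tolist(),(R.from_matrix(T.T@G).as_rotvec(degrees=True)/8).round(2).tolist())
E
python3 -c "
from h import *
to((-145,6,275,0),(-145,6,25,0))"
```

```text
now h [-377.2  418.4  230.2] t 0.1 F(h) [-0.1 -0.2 -0.2] zdir [-0. -0. -1.]
(-145, 6, 275, 0) [-13.34, -13.43, -1.77] [-0.01, -0.0, -1.93]
(-145, 6, 25, 0) [-13.34, -13.41, 8.23] [-0.01, -0.0, -1.93]
```

Emit:
jog_arm(
  targets=[
    [[0, 0, -1.8], [0, 0, 0], 50],
    [[-13.34, -13.4, -1.8], [0, 0, -1.93], 50],
    [[-13.34, -13.4, -1.8], [0, 0, -1.93], 50],
    [[-13.34, -13.4, -1.8], [0, 0, -1.93], 50],
    [[-13.34, -13.4, -1.8], [0, 0, -1.93], 50],
    [[-13.34, -13.4, -1.8], [0, 0, -1.93], 50],
    [[-13.34, -13.4, -1.8], [0, 0, -1.93], 50],
    [[-13.34, -13.4, -1.8], [0, 0, -1.93], 50],
  ],
)

```text
time: 1.1
tool_pos: [0.4018, 0.1802, 0.276]
tool_rot: [0.0, 0.05, 0.999, 0.0]
contact_force: [0.8, 0.5, 0.0]
gripper_width: 0.499
grasp_force: 0.0
```

Emit:
jog_arm(
  targets=[
    [[0, 0, 0], [0, 0, 0], 50],
    [[0, 0, 0], [0, 0, 0], 50],
  ],
)

```text
time: 1.35
tool_pos: [0.4014, 0.1822, 0.2759]
tool_rot: [-0.0, 0.05, 0.999, 0.0]
contact_force: [-0.2, -0.1, -0.4]
gripper_width: 0.503
grasp_force: 0.0
```

```bash
python3 -c "
from h import *
to((-145,6,275,0),(-145,6,25,0))"
```

```text
now h [-162.2   37.9  275.9] t 1.35 F(h) [-0.2 -0.1 -0.4] zdir [-0.  0. -1.]
(-145, 6, 275, 0) [-0.69, -1.28, 0.04] [0.0, -0.01, -0.0]
(-145, 6, 25, 0) [-0.7, -1.28, 10.04] [0.0, -0.01, -0.0]
```

Emit:
jog_arm(
  targets=[
    [[-0.7, -1.28, 0], [0, 0, 0], 50],
    [[-0.7, -1.28, 10.2], [0, 0, 0], 50],
    [[-0.7, -1.28, 10.2], [0, 0, 0], 50],
    [[-0.7, -1.28, 10.2], [0, 0, 0], 50],
    [[-0.7, -1.28, 10.2], [0, 0, 0], 50],
    [[-0.7, -1.28, 10.2], [0, 0, 0], 50],
    [[-0.7, -1.28, 10.2], [0, 0, 0], 50],
  ],
)

```text
time: 2.22
tool_pos: [0.4166, 0.1497, 0.0228]
tool_rot: [0.001, 0.049, 0.999, 0.0]
contact_force: [0.8, 0.0, 0.2]
gripper_width: 0.502
grasp_force: 0.0
```

```bash
python3 -c "
from h import *
to((-118,6,20,0),(-85,6,20,0))"
```

```text
now h [-143.8    7.1   22.8] t 2.225 F(h) [0.8 0.1 0.2] zdir [ 0.  0. -1.]
(-118, 6, 20, 0) [-1.03, -0.05, 0.11] [0.0, 0.01, 0.01]
(-85, 6, 20, 0) [-2.35, -0.05, 0.11] [0.0, 0.01, 0.01]
```

Emit:
jog_arm(
  targets=[
    [[-0.4, -0.04, 0.1], [0, 0, 0], 50],
    [[-0.7, -0.04, 0.1], [0, 0, 0], 50],
    [[-0.9, -0.04, 0.1], [0, 0, 0], 50],
    [[-1.1, -0.04, 0.1], [0, 0, 0], 50],
    [[-1.3, -0.04, 0.1], [0, 0, 0], 50],
    [[-1.5, -0.04, 0.1], [0, 0, 0], 50],
    [[-1.7, -0.04, 0.1], [0, 0, 0], 50],
    [[-1.9, -0.04, 0.1], [0, 0, 0], 50],
  ],
)

```text
time: 3.22
tool_pos: [0.4624, 0.1427, 0.019]
tool_rot: [-0.001, 0.05, 0.999, -0.0]
contact_force: [-8.3, 1.4, 4.8]
gripper_width: 0.502
grasp_force: 0.8
```

Emit:
jog_arm(
  targets=[
    [[-0.1, 0, 0], [0, 0, 0], 50],
    [[-0.2, 0, 0], [0, 0, 0], 50],
    [[-0.3, 0, 0], [0, 0, 0], 50],
    [[-0.4, 0, 0], [0, 0, 0], 50],
  ],
)

```text
time: 3.72
tool_pos: [0.4722, 0.1417, 0.0189]
tool_rot: [-0.001, 0.05, 0.999, -0.0]
contact_force: [-8.1, 0.4, 3.9]
gripper_width: 0.504
grasp_force: 0.8
```

```bash
python3 -c "
from h import *
to((-83,6,20,0))"
```

```text
now h [-87.7   4.8  18.9] t 3.725 F(h) [-8.1 -0.4  3.9] zdir [-0. -0. -1.]
(-83, 6, 20, 0) [-0.19, 0.05, -0.04] [-0.0, -0.02, -0.0]
```

Still sliding (8 N). Continue slowly until the force rises.

Emit:
jog_arm(
  targets=[
    [[-0.08, 0, 0], [0, 0, 0], 50],
    [[-0.16, 0, 0], [0, 0, 0], 50],
    [[-0.2, 0, 0], [0, 0, 0], 50],
  ],
)

```text
time: 4.1
tool_pos: [0.4772, 0.1412, 0.0189]
tool_rot: [-0.001, 0.05, 0.999, -0.0]
contact_force: [-7.2, 0.6, 4.7]
gripper_width: 0.5
grasp_force: 0.8
```

Emit:
jog_arm(
  targets=[
    [[-0.05, 0, 0], [0, 0, 0], 50],
    [[-0.1, 0, 0], [0, 0, 0], 50],
  ],
)

```text
time: 4.35
tool_pos: [0.4793, 0.141, 0.0189]
tool_rot: [-0.002, 0.05, 0.999, -0.0]
contact_force: [-11.2, 0.6, 6.2]
gripper_width: 0.5
grasp_force: 1.6
```

Emit:
jog_arm(
  targets=[
    [[-0.05, 0, 0], [0, 0, 0], 50],
    [[-0.1, 0, 0], [0, 0, 0], 50],
  ],
)

```text
time: 4.6
tool_pos: [0.4794, 0.141, 0.0184]
tool_rot: [-0.005, 0.05, 0.999, -0.0]
contact_force: [-17.8, 2.1, 12.7]
gripper_width: 0.498
grasp_force: 3.4
```

```bash
python3 - <<'E'
from h import *
to()
im,d=grab_frame("side"); P=cloud("side",d); z=P[:,:,2]
m=(abs(z-.111)<.005)&(abs(P[:,:,0]-.5)<.08)&(abs(P[:,:,1]-.135)<.07)
n,l,st,c=cv2.connectedComponentsWithStats(m.astype(np.uint8)); i=1+st[1:,4].argmax()
r=cv2.minAreaRect((P[l==i][:,:2]*1000).astype(np.float32)); print(st[i],r, H.T@(np.array([*r[0],0])/1000-S))
cv2.imwrite("pics/side1.png",cv2.resize(im[150:300,220:420,::-1],None,fx=3,fy=3))
E
```

```text
now h [-80.5   4.7  18.4] t 4.6 F(h) [-17.9   0.3  12.7] zdir [-0.01 -0.   -1.  ]
[301 207  15  28 240] ((532.62109375, 106.490478515625), (30.30927276611328, 74.87757110595703), 87.12175750732422) [-0.02407115 -0.02424314  0.        ]
```

View pics/side1.png

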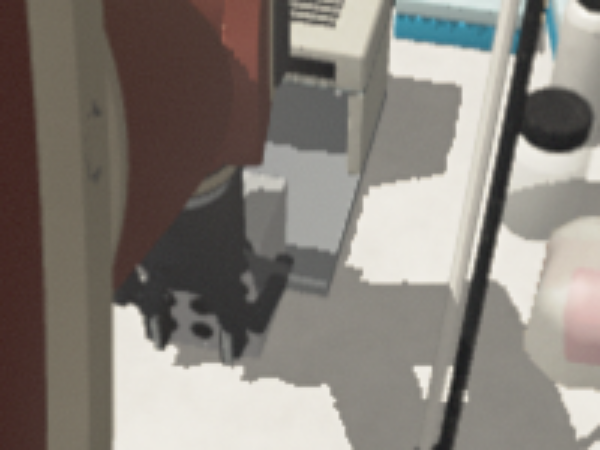

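The force rose to 18 N at hx −80, consistent with the step (the block's back face is at −72). The view is blocked by the arm at (150,200), so I back off and check.

Emit:
jog_arm(
  targets=[
    [[0.6, 0, 0], [0, 0, 0], 50],
    [[1.5, 0, 0], [0, 0, 0], 50],
    [[1.5, 0, -3], [0, 0, 0], 0],
    [[1.5, 0, -5.5], [0, 0, 0], 0],
    [[1.5, 0, -5.5], [0, 0, 0], 0],
    [[1.5, 0, -5.5], [0, 0, 0], 0],
  ],
)

```text
time: 5.4
tool_pos: [0.4467, 0.1445, 0.1578]
tool_rot: [0.002, 0.05, 0.999, 0.0]
contact_force: [-0.0, 0.2, -0.4]
gripper_width: 0.004
grasp_force: 0.0
```

```bash
python3 - <<'E'
from h import *
to()
for n in("side","top"):
    im,d=grab_frame(n); P=cloud(n,d); z=P[:,:,2]
    m=(abs(z-.110)<.006)&(abs(P[:,:,0]-.5)<.1)&(abs(P[:,:,1]-.135)<.07)
    k,l,st,c=cv2.connectedComponentsWithStats(m.astype(np.uint8)); i=1+st[1:,4].argmax()
    r=cv2.minAreaRect((P[l==i][:,:2]*1000).astype(np.float32)); print(n,st[i],r, H.T@(np.array([*r[0],0])/1000-S))
    cv2.imwrite(f"pics/{n}2.png",cv2.resize(im[110:310,210:410,::-1],None,fx=2,fy=2))
a=[cv2.imread(f"pics/{n}2.png") for n in("side","top")]; cv2.imwrite("pics/both2.png",cv2.hconcat(a))
E
```

```text
now h [-113.4    5.   157.8] t 5.4 F(h) [-0.   0.2 -0.4] zdir [ 0.  0. -1.]
side [279 211  35  29 585] ((520.459716796875, 120.33316040039062), (52.73628616333008, 73.30899047851562), 84.56173706054688) [-0.03755821 -0.01168853  0.        ]
top [272 225  38  34 994] ((523.1062622070312, 136.1629180908203), (84.2743148803711, 71.93720245361328), 84.31422424316406) [-0.03651093  0.00432673  0.        ]
```

View pics/both2.png

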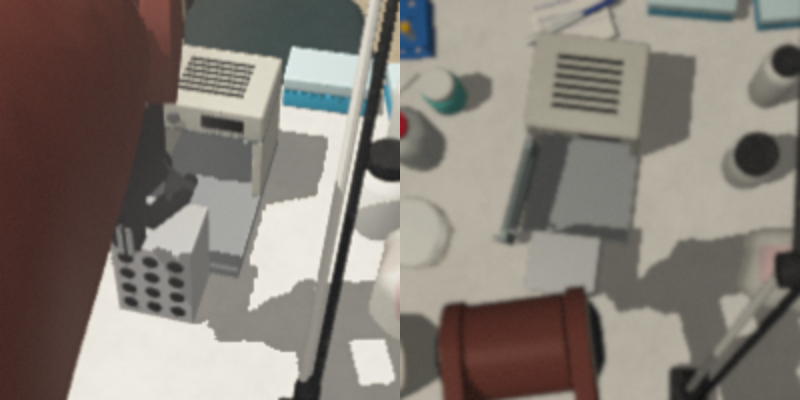

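The picture confirms it: the block is upright, square and against the step (hx −36.5, hy +4). Now I position the fingers behind its top edge.

Emit:
jog_arm(
  targets=[
    [[0.2, 0, 0], [0, 0, 0], 40],
    [[0.2, 0, 1.2], [0, 0, 0], 40],
    [[0.2, 0, 2.5], [0, 0, 0], 40],
    [[0.2, 0, 2.5], [0, 0, 0], 40],
    [[-0.6, 0, 2.5], [0, 0, 0], 40],
    [[-0.9, 0, 2.5], [0, 0, 0], 40],
    [[-1.2, 0, 2.4], [0, 0, 0], 40],
  ],
)

```text
time: 6.38
tool_pos: [0.4757, 0.1415, 0.0968]
tool_rot: [-0.0, 0.05, 0.999, 0.0]
contact_force: [0.2, 0.2, 0.6]
gripper_width: 0.398
grasp_force: 0.0
```

```bash
python3 -c "
from h import *
to()"
```

```text
now h [-84.2   4.9  96.8] t 6.375 F(h) [0.2 0.2 0.6] zdir [-0.  0. -1.]
```

Emit:
jog_arm(
  targets=[
    [[0, 0, 0.25], [0, 0, 0], 40],
    [[-0.3, 0, 0.2], [0, 0, 0], 40],
    [[-0.6, 0, 0.05], [0, 0, 0], 40],
    [[-0.9, 0, -0.1], [0, 0, 0], 40],
    [[-1.2, 0, -0.2], [0, 0, 0], 40],
    [[-1.5, 0, -0.3], [0, 0, 0], 40],
  ],
)

```text
time: 7.12
tool_pos: [0.5127, 0.1381, 0.1057]
tool_rot: [-0.001, 0.05, 0.999, 0.0]
contact_force: [-5.4, 0.7, 9.5]
gripper_width: 0.398
grasp_force: 4.0
```

```bash
python3 -c "
from h import *
to()"
```

```text
now h [-47.1   5.2 105.7] t 7.125 F(h) [-5.5  0.2  9.5] zdir [-0.  0. -1.]
```

Emit:
jog_arm(
  targets=[
    [[-0.3, 0, -0.15], [0, 0, 0], 40],
    [[-0.6, 0, -0.3], [0, 0, 0], 40],
    [[-0.9, 0, -0.4], [0, 0, 0], 40],
    [[-1.2, 0, -0.5], [0, 0, 0], 40],
    [[-1.5, 0, -0.6], [0, 0, 0], 40],
    [[-1.8, 0, -0.6], [0, 0, 0], 40],
  ],
)

```text
time: 7.88
tool_pos: [0.5583, 0.1332, 0.1191]
tool_rot: [0.0, 0.05, 0.999, 0.0]
contact_force: [0.1, -0.4, -0.4]
gripper_width: 0.4
grasp_force: 0.0
```

```bash
python3 -c "
from h import *
to()"
```

```text
now h [ -1.1   4.9 119.1] t 7.875 F(h) [ 0.1 -0.3 -0.4] zdir [ 0.  0. -1.]
```

Contact is lost, so the block has probably fallen. I raise, retreat and look.

Emit:
jog_arm(
  targets=[
    [[0, 0, -1], [0, 0, 0], 40],
    [[2, 0, -1.5], [0, 0, 0], 40],
    [[4, 0, -1.5], [0, 0, 0], 40],
    [[4.5, 0, -1.5], [0, 0, 0], 40],
    [[4.5, 0, -1.5], [0, 0, 0], 40],
  ],
)

```text
time: 8.5
tool_pos: [0.4457, 0.1446, 0.1565]
tool_rot: [0.001, 0.05, 0.999, 0.0]
contact_force: [0.4, 0.0, -0.8]
gripper_width: 0.402
grasp_force: 0.0
```

```bash
cat > look.py <<'E'
from h import *
import sys
to()
ims=[]
for n in("side","top"):
    im,d=grab_frame(n); P=cloud(n,d); z=P[:,:,2]; h=(P-S)@H
    m=(abs(z-.087)<.006)&(h[:,:,0]>-.06)&(h[:,:,0]<.13)&(abs(h[:,:,1])<.055)
    k,l,st,c=cv2.connectedComponentsWithStats(m.astype(np.uint8))
    if k>1:
        i=1+st[1:,4].argmax(); r=cv2.minAreaRect((h[l==i][:,:2]*1000).astype(np.float32)); print(n,st[i],np.round(r[0],1),np.round(r[1],1),round(r[2],1))
    m=(abs(z-.096)<.01)&(h[:,:,0]>-.06)&(h[:,:,0]<.11)&(h[:,:,1]>.056)&(h[:,:,1]<.13)
    k,l,st,c=cv2.connectedComponentsWithStats(m.astype(np.uint8))
    if k>1:
        i=1+st[1:,4].argmax(); r=cv2.minAreaRect((h[l==i][:,:2]*1000).astype(np.float32)); print(n,"door",st[i],np.round(r[0],1),np.round(r[1],1),round(r[2],1))
    ims.append(cv2.resize(im[110:310,210:410,::-1],None,fx=2,fy=2))
cv2.imwrite(f"pics/{sys.argv[1]}.png",cv2.hconcat(ims))
E
python3 look.py tip
```

```text
now h [-114.3    4.9  156.5] t 8.5 F(h) [ 0.4  0.  -0.8] zdir [ 0.  0. -1.]
side [292 194  31  40 515] [ 21.2 -17.5] [112.7  41.3] 0.0
top [ 275  195   39   48 1492] [21.6  4.6] [110.   84.4] 0.0
top door [259 180  18  52 256] [44.9 72.3] [ 20.6 128.8] 85.9
```

View pics/tip.png

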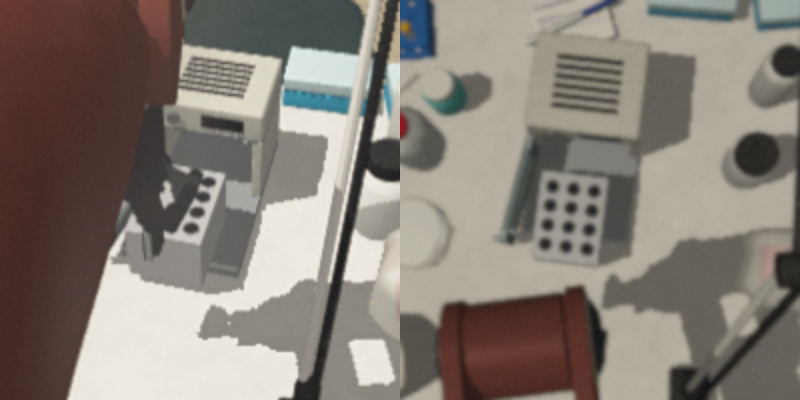

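The block lies flat, wells up: square, centre at hx 21.6, hy 4.6, near end at −33, top at 87 mm. Next I lean the tool back and push.

```bash
python3 -c "
from h import *
to((-115,4.5,120,42),(-65,4.5,60,42),(-45,4.5,60,42))"
```

```text
now h [-113.3    4.9  156.8] t 8.6 F(h) [ 0.6 -1.1 -0.7] zdir [ 0.  0. -1.]
(-115, 4.5, 120, 42) [0.07, -0.02, 1.47] [0.0, -5.24, -0.0]
(-65, 4.5, 60, 42) [-1.93, -0.02, 3.87] [0.0, -5.24, -0.0]
(-45, 4.5, 60, 42) [-2.73, -0.02, 3.87] [0.0, -5.24, -0.0]
```

Emit:
jog_arm(
  targets=[
    [[0.1, 0, 1.4], [0, -1.3, 0], 40],
    [[0.1, 0, 1.4], [0, -2.6, 0], 40],
    [[0.1, 0, 1.4], [0, -3.9, 0], 40],
    [[0.1, 0, 1.4], [0, -5.2, 0], 40],
    [[0.1, 0, 1.4], [0, -5.2, 0], 40],
    [[-1, 0, 2.6], [0, -5.2, 0], 40],
    [[-1.9, 0, 3.9], [0, -5.2, 0], 40],
    [[-1.9, 0, 3.9], [0, -5.2, 0], 40],
  ],
)

```text
time: 9.6
tool_pos: [0.4936, 0.1383, 0.0557]
tool_rot: [0.35, 0.048, 0.935, -0.02]
contact_force: [0.0, -1.7, -0.1]
gripper_width: 0.397
grasp_force: 0.0
```

```bash
python3 -c "
from h import *
to((-45,4.5,60,42),(0,4.5,60,42),(50,4.5,62,42),(90,4.5,62,42),(100,4.5,62,42))"
```

```text
now h [-66.1   3.5  55.7] t 9.6 F(h) [ 0.2 -1.6 -0.1] zdir [ 0.66 -0.   -0.75]
(-45, 4.5, 60, 42) [-0.75, 0.04, 0.42] [-0.03, -0.11, -0.0]
(0, 4.5, 60, 42) [-2.11, 0.05, 1.61] [-0.03, -0.11, -0.0]
(50, 4.5, 62, 42) [-3.67, 0.05, 2.86] [-0.03, -0.11, -0.0]
(90, 4.5, 62, 42) [-4.87, 0.06, 3.91] [-0.03, -0.11, -0.0]
(100, 4.5, 62, 42) [-5.17, 0.06, 4.18] [-0.03, -0.11, -0.0]
```

Emit:
jog_arm(
  targets=[
    [[-0.75, 0.04, 0.4], [0, 0, 0], 40],
    [[-1.1, 0.04, 0.72], [0, 0, 0], 40],
    [[-1.5, 0.04, 1.07], [0, 0, 0], 40],
    [[-1.9, 0.04, 1.42], [0, 0, 0], 40],
    [[-2.3, 0.04, 1.76], [0, 0, 0], 40],
    [[-2.7, 0.05, 2.1], [0, 0, 0], 40],
    [[-3.1, 0.05, 2.43], [0, 0, 0], 40],
    [[-3.5, 0.05, 2.75], [0, 0, 0], 40],
  ],
)

```text
time: 10.6
tool_pos: [0.604, 0.1296, 0.0664]
tool_rot: [0.354, 0.047, 0.934, -0.018]
contact_force: [-4.7, 0.4, 0.5]
gripper_width: 0.401
grasp_force: 2.4
```

```bash
python3 -c "
from h import *
to((80,4.5,62,42),(90,4.5,62,42),(100,4.5,62,42),(110,4.5,62,42))"
```

```text
now h [44.6  5.9 66.4] t 10.6 F(h) [-4.8 -0.   0.5] zdir [ 0.66 -0.   -0.75]
(80, 4.5, 62, 42) [-0.94, -0.05, 1.07] [-0.01, -0.06, -0.01]
(90, 4.5, 62, 42) [-1.24, -0.05, 1.34] [-0.01, -0.06, -0.01]
(100, 4.5, 62, 42) [-1.54, -0.05, 1.6] [-0.01, -0.06, -0.01]
(110, 4.5, 62, 42) [-1.84, -0.05, 1.87] [-0.01, -0.06, -0.01]
```

Emit:
jog_arm(
  targets=[
    [[-0.3, 0, 0.3], [0, 0, 0], 40],
    [[-0.6, 0, 0.6], [0, 0, 0], 40],
    [[-0.9, 0, 0.95], [0, 0, 0], 40],
    [[-1.15, 0, 1.2], [0, 0, 0], 40],
    [[-1.4, 0, 1.45], [0, 0, 0], 40],
    [[-1.5, 0, 1.55], [0, 0, 0], 40],
  ],
)

```text
time: 11.35
tool_pos: [0.6585, 0.1246, 0.0636]
tool_rot: [0.356, 0.047, 0.933, -0.018]
contact_force: [-7.5, 0.4, 5.4]
gripper_width: 0.402
grasp_force: 4.2
```

```bash
python3 -c "
from h import *
to((105,5,62,42),(110,5,62,42),(115,5,62,42))"
```

```text
now h [99.4  6.4 63.6] t 11.35 F(h) [-7.5 -0.4  5.4] zdir [ 0.67  0.   -0.75]
(105, 5, 62, 42) [-0.12, -0.06, 0.2] [0.0, -0.03, -0.0]
(110, 5, 62, 42) [-0.27, -0.06, 0.33] [0.0, -0.03, -0.0]
(115, 5, 62, 42) [-0.42, -0.06, 0.46] [0.0, -0.03, -0.0]
```

Emit:
jog_arm(
  targets=[
    [[-0.06, 0, 0.06], [0, 0, 0], 40],
    [[-0.12, 0, 0.12], [0, 0, 0], 40],
    [[-0.18, 0, 0.18], [0, 0, 0], 40],
    [[-0.24, 0, 0.24], [0, 0, 0], 40],
  ],
)

```text
time: 11.85
tool_pos: [0.6667, 0.1239, 0.0633]
tool_rot: [0.356, 0.047, 0.933, -0.018]
contact_force: [-7.4, 1.1, 6.5]
gripper_width: 0.402
grasp_force: 4.4
```

Emit:
jog_arm(
  targets=[
    [[-0.06, 0, 0.06], [0, 0, 0], 40],
    [[-0.12, 0, 0.12], [0, 0, 0], 40],
  ],
)

```text
time: 12.1
tool_pos: [0.6711, 0.1235, 0.0633]
tool_rot: [0.356, 0.047, 0.933, -0.018]
contact_force: [-9.1, 0.4, 6.7]
gripper_width: 0.398
grasp_force: 4.5
```

```bash
python3 -c "
from h import *
to()"
```

```text
now h [112.    6.5  63.3] t 12.1 F(h) [-9.  -0.5  6.7] zdir [ 0.67  0.   -0.75]
```

Still sliding; continue in small steps.

Emit:
jog_arm(
  targets=[
    [[-0.05, 0, 0.05], [0, 0, 0], 40],
    [[-0.1, 0, 0.1], [0, 0, 0], 40],
  ],
)

```text
time: 12.35
tool_pos: [0.6735, 0.1232, 0.0626]
tool_rot: [0.355, 0.047, 0.934, -0.018]
contact_force: [-34.2, 3.1, 23.0]
gripper_width: 0.401
grasp_force: 16.8
```

Emit:
jog_arm(
  targets=[
    [[-0.05, 0, 0.05], [0, 0, 0], 40],
    [[-0.1, 0, 0.1], [0, 0, 0], 40],
  ],
)

```text
time: 12.6
tool_pos: [0.674, 0.1232, 0.0622]
tool_rot: [0.353, 0.047, 0.934, -0.019]
contact_force: [-73.0, 2.8, 52.9]
gripper_width: 0.401
grasp_force: 36.8
```

```bash
python3 -c "
from h import *
to()"
```

```text
now h [114.9   6.5  62.2] t 12.6 F(h) [-73.   -4.5  52.9] zdir [ 0.66 -0.   -0.75]
```

Hard stop at hx 115, so the block is home. I back off and check it.

Emit:
jog_arm(
  targets=[
    [[0.5, 0, -0.5], [0, 0, 0], 40],
    [[1.5, 0, -1.5], [0, 0, 0], 20],
    [[3, 0, -3], [0, 0, 0], 0],
    [[3, 0, -5], [0, 0, 0], 0],
    [[3, 0, -7], [0, 0, 0], 0],
    [[3, 0, -7], [0, 0, 0], 0],
    [[3, 0, -7], [0, 0, 0], 0],
  ],
)

```text
time: 13.48
tool_pos: [0.506, 0.1398, 0.1427]
tool_rot: [0.356, 0.047, 0.933, -0.017]
contact_force: [0.1, 0.1, -1.1]
gripper_width: 0.002
grasp_force: 0.0
```

```bash
python3 look.py home; python3 - <<'E'
from h import *
for n in("side","top"):
    im,d=grab_frame(n); P=cloud(n,d); h=(P-S)@H*1000
    for lo,hi,nm in((25,80,"z25-80"),(8,22,"deck")):
        m=(h[:,:,2]>lo)&(h[:,:,2]<hi)&(h[:,:,0]>0)&(h[:,:,0]<140)&(h[:,:,1]>-36)&(h[:,:,1]<45)
        if m.sum()>5: print(n,nm,m.sum(),np.percentile(h[m][:,0],[1,5,25,50,75,95,99]).round(1),np.percentile(h[m][:,1],[2,98]).round(1))
    w=(h[:,:,0]>-60)&(h[:,:,0]<110)&(h[:,:,1]>90)&(h[:,:,1]<220)&(h[:,:,2]>12)&(h[:,:,2]<230)
    g=h[w]
    print(n,"left stuff: ",[(x,round(np.percentile(q[:,1],1)),round(q[:,2].max())) for x in range(-60,110,20) for q in [g[(g[:,0]>=x)&(g[:,0]<x+20)]] if len(q)>5])
E
```

```text
now h [-53.9   6.3 142.7] t 13.475 F(h) [ 0.1  0.2 -1.1] zdir [ 0.67  0.   -0.75]
side [293 175  36  11 180] [124.   4.] [83.1 11.7] 89.9
side door [279 174   7  13  56] [96.  67.1] [ 9.8 28.4] 84.2
top [288 178  29   5  47] [120.7  -1.9] [ 4.1 71. ] 0.7
top door [259 180  18  52 259] [44.9 72.6] [ 20.4 128.8] 86.6
side z25-80 541 [116.7 117.5 118.6 119.4 120.3 121.5 122.6] [-35.2  43. ]
side deck 1022 [  0.6   2.3  21.8  59.6  98.1 119.3 121.2] [-34.7  41.3]
side left stuff:  [(60, 196, 162), (80, 190, 179), (100, 190, 196)]
top z25-80 109 [118.5 118.6 119.  119.2 119.4 119.7 119.8] [-34.7  42.8]
top deck 1340 [  1.8   6.4  30.   59.8  89.6 114.1 119. ] [-34.5  43.3]
top left stuff:  [(-60, 167, 95), (-40, 160, 96), (-20, 91, 96), (0, 168, 96), (20, 186, 95), (60, 194, 133), (80, 188, 177), (100, 188, 201)]
```

View pics/home.png

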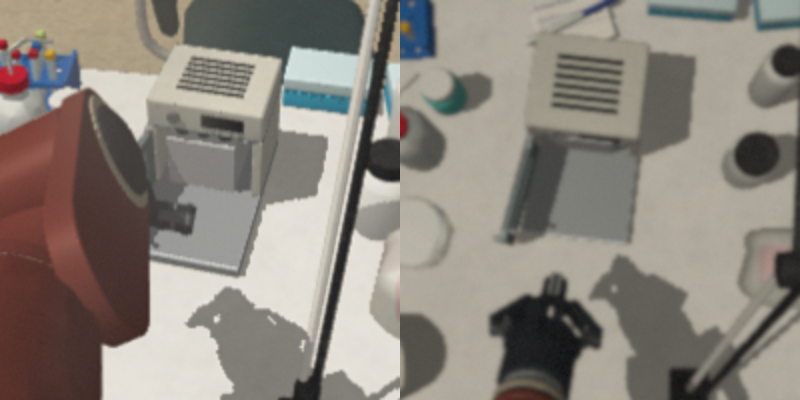

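The block is home: its near face reads hx 119 and it is square in the chamber. The door is open about 95°, and the left side is clear out to hy 160 (bowl rim). I move outside the door.

```bash
python3 -c "
from h import *
to((-60,60,210,30),(-10,117,210,30),(8,117,72,30))"
```

```text
now h [-54.9   5.6 139.3] t 13.675 F(h) [-0.3 -0.1 -0.2] zdir [ 0.66 -0.   -0.75]
(-60, 60, 210, 30) [-1.72, 2.17, -2.26] [-0.01, 1.42, 0.0]
(-10, 117, 210, 30) [-3.22, 4.45, -0.94] [-0.01, 1.42, 0.0]
(8, 117, 72, 30) [-0.11, 4.46, 3.68] [-0.01, 1.42, 0.0]
```

Emit:
jog_arm(
  targets=[
    [[-1.7, 0.3, -2.3], [0, 0.7, 0], 0],
    [[-1.7, 2.2, -2.3], [0, 1.4, 0], 0],
    [[-3.2, 4.45, -0.95], [0, 1.4, 0], 0],
    [[-3.2, 4.45, -0.95], [0, 1.4, 0], 0],
    [[-3.2, 4.45, -0.95], [0, 1.4, 0], 0],
    [[-1.6, 4.45, 1.4], [0, 1.4, 0], 0],
    [[-1.6, 4.45, 1.4], [0, 1.4, 0], 0],
  ],
)

```text
time: 14.55
tool_pos: [0.5655, 0.2426, 0.1355]
tool_rot: [0.257, 0.049, 0.965, -0.016]
contact_force: [-0.7, -0.9, -0.5]
gripper_width: 0.003
grasp_force: 0.0
```

```bash
python3 -c "
from h import *
to((8,117,72,30))"
```

```text
now h [ -5.  114.4 135.5] t 14.55 F(h) [-0.6 -0.9 -0.5] zdir [ 0.5  -0.01 -0.87]
(8, 117, 72, 30) [0.81, 0.12, 2.46] [-0.04, -0.01, 0.01]
```

Emit:
jog_arm(
  targets=[
    [[0.4, 0.1, 1.2], [0, 0, 0], 0],
    [[0.8, 0.1, 2.46], [0, 0, 0], 0],
    [[0.8, 0.1, 2.46], [0, 0, 0], 0],
  ],
)

```text
time: 14.92
tool_pos: [0.5817, 0.2448, 0.0768]
tool_rot: [0.26, 0.049, 0.964, -0.014]
contact_force: [0.2, 0.2, 0.1]
gripper_width: 0.002
grasp_force: 0.0
```

```bash
cat > door.py <<'E'
from h import *
import sys
def w(f,r=100):
    f=np.radians(f); d=np.array([-np.sin(f),-np.cos(f)]); n=np.array([-np.cos(f),np.sin(f)])
    c=np.array([111,66])+r*d+(5+9.5*abs(np.cos(f))+15*abs(np.sin(f)))*n
    return (*c.round(1),72,30)
to(*[w(float(x)) for x in sys.argv[1:]])
E
python3 door.py 95 87 79 71 63 55 47 39
```

```text
now h [ 10.9 118.3  76.8] t 14.925 F(h) [0.2 0.2 0.1] zdir [ 0.5  -0.   -0.86]
(np.float64(13.2), np.float64(95.4), 72, 30) [0.02, -0.91, 0.21] [-0.02, 0.02, 0.0]
(np.float64(10.1), np.float64(81.2), 72, 30) [0.13, -1.48, 0.15] [-0.02, 0.02, 0.0]
(np.float64(8.7), np.float64(68.1), 72, 30) [0.17, -2.01, 0.12] [-0.02, 0.02, 0.0]
(np.float64(9.2), np.float64(54.5), 72, 30) [0.16, -2.55, 0.14] [-0.02, 0.02, 0.0]
(np.float64(11.6), np.float64(40.8), 72, 30) [0.07, -3.1, 0.19] [-0.02, 0.02, 0.0]
(np.float64(16.0), np.float64(27.3), 72, 30) [-0.08, -3.64, 0.28] [-0.02, 0.02, 0.0]
(np.float64(22.6), np.float64(14.2), 72, 30) [-0.31, -4.16, 0.41] [-0.02, 0.02, 0.0]
(np.float64(31.1), np.float64(2.0), 72, 30) [-0.6, -4.65, 0.58] [-0.02, 0.02, 0.0]
```

Emit:
jog_arm(
  targets=[
    [[0.02, -0.9, 0.2], [0, 0, 0], 0],
    [[0.1, -1.45, 0.15], [0, 0, 0], 0],
    [[0.15, -2.0, 0.12], [0, 0, 0], 0],
    [[0.15, -2.55, 0.14], [0, 0, 0], 0],
    [[0.07, -3.1, 0.2], [0, 0, 0], 0],
    [[-0.08, -3.64, 0.28], [0, 0, 0], 0],
    [[-0.3, -4.15, 0.4], [0, 0, 0], 0],
    [[-0.6, -4.65, 0.58], [0, 0, 0], 0],
  ],
)

```text
time: 15.92
tool_pos: [0.5921, 0.1279, 0.0748]
tool_rot: [0.263, 0.048, 0.964, -0.013]
contact_force: [0.6, 0.1, -0.3]
gripper_width: -0.002
grasp_force: 0.2
```

```bash
python3 door.py 38 32 26 20 14 10 6 4 2 0 -1
```

```text
now h [32.9  3.  74.8] t 15.925 F(h) [ 0.6  0.1 -0.3] zdir [ 0.51  0.   -0.86]
(np.float64(32.3), np.float64(0.6), 72, 30) [0.08, -0.1, 0.08] [0.0, 0.06, -0.0]
(np.float64(40.2), np.float64(-7.7), 72, 30) [-0.19, -0.43, 0.24] [0.0, 0.06, -0.0]
(np.float64(49.1), np.float64(-15.1), 72, 30) [-0.5, -0.73, 0.42] [0.0, 0.06, -0.0]
(np.float64(58.9), np.float64(-21.5), 72, 30) [-0.84, -0.98, 0.62] [0.0, 0.06, -0.0]
(np.float64(69.5), np.float64(-26.7), 72, 30) [-1.2, -1.19, 0.84] [0.0, 0.06, -0.0]
(np.float64(76.9), np.float64(-29.5), 72, 30) [-1.46, -1.3, 0.99] [0.0, 0.06, -0.0]
(np.float64(84.6), np.float64(-31.8), 72, 30) [-1.73, -1.39, 1.14] [0.0, 0.06, -0.0]
(np.float64(88.5), np.float64(-32.7), 72, 30) [-1.86, -1.43, 1.22] [0.0, 0.06, -0.0]
(np.float64(92.5), np.float64(-33.4), 72, 30) [-2.0, -1.46, 1.3] [0.0, 0.06, -0.0]
(np.float64(96.5), np.float64(-34.0), 72, 30) [-2.14, -1.48, 1.39] [0.0, 0.06, -0.0]
(np.float64(98.0), np.float64(-34.2), 72, 30) [-2.19, -1.49, 1.42] [0.0, 0.06, -0.0]
```

Emit:
jog_arm(
  targets=[
    [[-0.19, -0.43, 0.24], [0, 0, 0], 0],
    [[-0.5, -0.73, 0.42], [0, 0, 0], 0],
    [[-0.84, -0.98, 0.62], [0, 0, 0], 0],
    [[-1.2, -1.2, 0.84], [0, 0, 0], 0],
    [[-1.46, -1.3, 1.0], [0, 0, 0], 0],
    [[-1.6, -1.35, 1.07], [0, 0, 0], 0],
  ],
)

```text
time: 16.68
tool_pos: [0.6367, 0.09, 0.0706]
tool_rot: [0.262, 0.048, 0.964, -0.013]
contact_force: [0.1, -0.1, 0.5]
gripper_width: 0.001
grasp_force: 0.1
```

```bash
python3 door.py 6 4 2 0 -1; python3 look.py door1
```

```text
now h [ 81.1 -30.3  70.6] t 16.675 F(h) [ 0.1 -0.1  0.5] zdir [ 0.51 -0.   -0.86]
(np.float64(84.6), np.float64(-31.8), 72, 30) [-0.15, -0.06, 0.02] [-0.0, 0.05, -0.0]
(np.float64(88.5), np.float64(-32.7), 72, 30) [-0.28, -0.1, 0.1] [-0.0, 0.05, -0.0]
(np.float64(92.5), np.float64(-33.4), 72, 30) [-0.42, -0.13, 0.18] [-0.0, 0.05, -0.0]
(np.float64(96.5), np.float64(-34.0), 72, 30) [-0.56, -0.15, 0.26] [-0.0, 0.05, -0.0]
(np.float64(98.0), np.float64(-34.2), 72, 30) [-0.61, -0.16, 0.29] [-0.0, 0.05, -0.0]
now h [ 81.1 -30.3  70.6] t 16.675 F(h) [ 0.1 -0.1  0.5] zdir [ 0.51 -0.   -0.86]
side [313 199   9   3  11] [ 60.5 -27. ] [18.8  9.2] 87.8
top [287 178  30   5  49] [120.5  -0.8] [ 4.  73.1] 0.4
top door [273 180   6   4  11] [107.6  62.6] [13.   2.6] 77.1
```

View pics/door1.png

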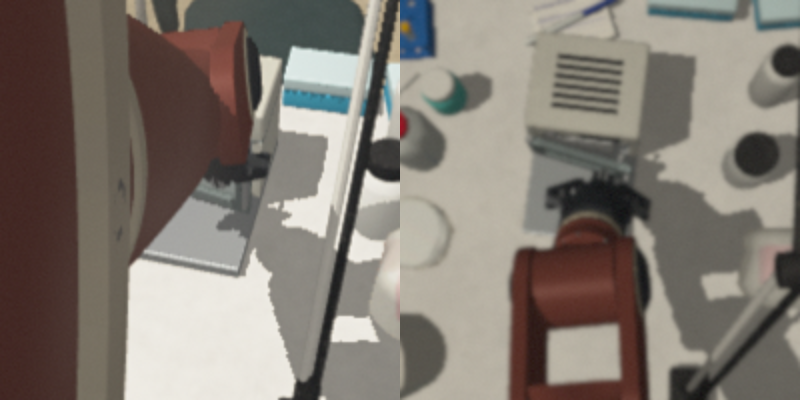

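The door is nearly shut in the top view, at (580,150). Push slowly through the catch.

Emit:
jog_arm(
  targets=[
    [[-0.15, -0.06, 0.04], [0, 0, 0], 0],
    [[-0.28, -0.1, 0.1], [0, 0, 0], 0],
    [[-0.36, -0.11, 0.15], [0, 0, 0], 0],
    [[-0.42, -0.13, 0.18], [0, 0, 0], 0],
    [[-0.49, -0.14, 0.22], [0, 0, 0], 0],
    [[-0.56, -0.15, 0.26], [0, 0, 0], 0],
  ],
)

```text
time: 17.52
tool_pos: [0.6502, 0.0852, 0.0719]
tool_rot: [0.261, 0.048, 0.964, -0.013]
contact_force: [-8.6, 2.2, 5.9]
gripper_width: 0.001
grasp_force: 4.1
```

Emit:
jog_arm(
  targets=[
    [[-0.05, 0, 0.03], [0, 0, 0], 0],
    [[-0.09, 0, 0.05], [0, 0, 0], 0],
  ],
)

```text
time: 17.77
tool_pos: [0.6533, 0.0847, 0.072]
tool_rot: [0.261, 0.048, 0.964, -0.013]
contact_force: [-2.3, -0.0, 1.7]
gripper_width: -0.001
grasp_force: 1.4
```

```bash
python3 door.py 0
```

```text
now h [ 98.2 -33.9  72. ] t 17.775 F(h) [-2.3 -0.2  1.7] zdir [ 0.51 -0.   -0.86]
(np.float64(96.5), np.float64(-34.0), 72, 30) [0.06, -0.01, -0.03] [-0.0, 0.04, 0.0]
```

The force peaked, then dropped, so the catch is passing. Push on to a firm stop.

Emit:
jog_arm(
  targets=[
    [[-0.05, 0, 0.03], [0, 0, 0], 0],
    [[-0.1, 0, 0.06], [0, 0, 0], 0],
  ],
)

```text
time: 18.02
tool_pos: [0.6555, 0.0844, 0.0717]
tool_rot: [0.26, 0.048, 0.964, -0.013]
contact_force: [-17.2, 0.4, 11.8]
gripper_width: 0.001
grasp_force: 8.6
```

Emit:
jog_arm(
  targets=[
    [[-0.03, 0, 0.02], [0, 0, 0], 0],
    [[-0.06, 0, 0.04], [0, 0, 0], 0],
  ],
)

```text
time: 18.27
tool_pos: [0.6558, 0.0843, 0.0716]
tool_rot: [0.258, 0.048, 0.965, -0.014]
contact_force: [-29.1, 1.6, 20.8]
gripper_width: -0.002
grasp_force: 14.5
```

Firm stop at 29 N. Retreat and verify.

Emit:
jog_arm(
  targets=[
    [[0.5, 0, -0.3], [0, 0, 0], 0],
    [[2, 0, -1.2], [0, 0, 0], 0],
    [[4, 0, -3], [0, 0, 0], 0],
    [[5, 0, -6], [0, 0, 0], 0],
    [[5, 0, -8], [0, 0, 0], 0],
    [[5, 2, -9], [0, 0, 0], 0],
    [[5, 2, -9], [0, 0, 0], 0],
    [[5, 2, -9], [0, 0, 0], 0],
  ],
)

```text
time: 19.27
tool_pos: [0.4426, 0.156, 0.2021]
tool_rot: [0.261, 0.048, 0.964, -0.013]
contact_force: [0.3, 0.2, -1.0]
gripper_width: -0.001
grasp_force: 0.0
```

```bash
python3 look.py end; python3 - <<'E'
from h import *
im,d=grab_frame("top"); P=cloud("top",d); h=(P-S)@H*1000
m=(abs(h[:,:,2]-97)<8)&(h[:,:,0]>80)&(h[:,:,0]<125)&(abs(h[:,:,1])<80); q=h[m]
for y in range(-70,70,20):
    k=q[(q[:,1]>=y)&(q[:,1]<y+20)]
    if len(k): print(y,len(k),k[:,0].min().round(1),k[:,0].mean().round(1))
E
```

```text
now h [-118.6   16.   202.1] t 19.275 F(h) [ 0.3  0.3 -1. ] zdir [ 0.51 -0.   -0.86]
side [288 179  46  12 142] [1.079e+02 1.000e-01] [109.4   5.7] 89.8
side door [282 174   6   7  30] [107.3  62.9] [ 5.1 12.2] 0.5
top [289 178  28   4  33] [121.2  -3.4] [ 3.7 68. ] 0.3
top door [273 180   6   3  12] [108.4  62.6] [ 2.9 13.1] 3.4
-70 39 106.9 113.6
-50 39 106.7 111.9
-30 38 106.7 111.8
-10 41 106.5 112.1
10 37 107.2 111.7
30 38 106.7 111.2
50 42 106.2 112.3
```

View pics/end.png

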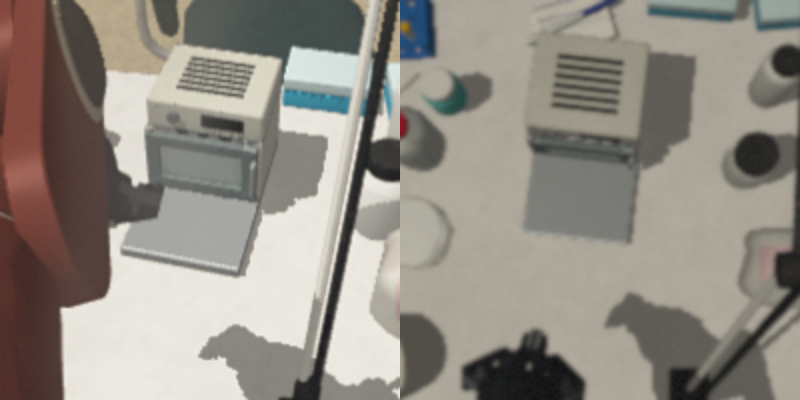

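The door is shut flat: its outer face reads hx ≈ 106.7 all along its width, and the bystanders have not moved. Handing in.

```bash
python3 -c "
from plant import *
print(job_done())"
```

```text
the job is handed in; nothing more can be done
None
```

The heat block is in the heater, tipped with its wells up and pushed home against the back wall; the door is shut past its catch, the bottle and jars look unmoved, and I handed the job in at about 19 s (no verdict was returned).

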